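# Clear the gap and set the village gateway between the houses

### The job

The little gateway belongs in the gap between the two small houses of the model village, but the glue bottle has been left standing there. First stand the glue bottle upright, wholly on the bare square roof plate in front of the long roofless house; then lift the gateway out of the narrow alley between the two larger houses and stand it upright across the gap between the two small houses, midway between them and with its face flush with the house fronts on the robot's side. Leave all four houses where they are.

Things in the scene. Friction and masses are not known exactly. Their poses are not given: they have to be found in the camera images.
- gate: tan plaster gateway, dark wooden double doors, both faces alike, standing: 26 mm thick (x), 60 wide (y), 55 high; origin: centre of underside. Beam over the doors (z 33-50) and end pillars flat, doors 4 mm back. Starts in the alley, width along it, faces about 10 mm from the house walls (no room for a finger), ends free. In the small houses' gap its ends have 10 mm each, its faces are free
- glue_bottle: white glue bottle with orange cap, upright: body 30 mm diameter up to z 45 mm and tapering above, cap 19 mm diameter from z 58 to 74 mm; origin at the centre of its underside. It starts standing in the gap between the small houses
- roof_plate: bare flat tan roof plate lying on the table in front of the long roofless house, fixed, 97 x 98 mm (x, y), 5 mm thick; origin at the centre of its underside
- gap_front (a point): point on the table midway between the two small houses, on the line of their front walls (robot's side); x points back into the gap, y along the fronts from the right house to the left, z up. The gap is 80 mm wide along y, about 70 mm deep. The gateway fits with its x along this x, its origin 13 mm behind this point
- house_right: smaller flat-roofed house to the right of the gap; walls x -37 to 42, y -35 to 35 mm from the origin (centre of the underside), 55 mm high; front is -x
- house_left: smaller flat-roofed house to the left of the gap; walls x -33 to 38, y -37 to 37 mm from the origin (centre of the underside), 62 mm high; front is -x
- alley_house_a: larger flat-roofed house to the right of the alley, turned a quarter: walls x -39 to 44, y -58 to 58 mm from the origin (centre of the underside), 66 mm high; the alley runs along its y, beside its +x wall
- alley_house_b: larger flat-roofed house to the left of the alley, turned a quarter: walls x -46 to 51, y -57 to 57 mm from the origin (centre of the underside), 60 mm high; the alley (46 mm wide) lies beside its -x wall
Mind the look-alikes: they are no part of the job. What is shaped like the house_right but orange or yellow is not meant.

How it is judged:
By the outcome, as a careful person would: the job done as asked, in the order asked, and still so for the second after the job is handed in, with the robot touching nothing.
It also fails if it takes over 72 s, if anything falls off the work surface, if the arm or the gripper's body presses on something with over 40 N, if the wrist force passes 120 N, or if a joint passes its speed limit or range.

### The arm

A 6-joint arm with a two-finger parallel gripper is mounted at the origin on a cart in front of the work surface, level with it; the furniture and walls round the work are solid. World frame = base frame: x ahead of the robot, y to its left, z up, the work surface at z = 0. Lengths are in m, angles in degrees, forces in N, time in s.
With the tool pointing down it reaches from about 0.375 to 0.9 m from the base axis. Payload 3.1 kg.
Tool frame: the origin (TCP) lies on the centre line of the jaws, within the pads' length; the fingertips stand 19 mm ahead of it and the grasp point (between the pads) is the TCP (tips_ahead is the distance from the TCP to the fingertips, in m); z points along the fingers, y is the line along which they close (so a half turn about z gives the same grasp; the last joint's range is limited). The gripper opens to 87 mm and grips with 3 to 60 N. Pads are 19 mm wide; open, the fingers measure 117 mm over their backs; the gripper's body (75 mm by 190 mm) begins 51 mm behind the grasp point.
Start: joints at [-79.211, 30.224, 82.088, -0, 67.689, -10.227], TCP at [0.224, -0.583, 0.242] pointing down, gripper open.
Joint ranges: [-176.69, 176.69], [-43.24, 126.21], [12.49, 139.97], [-82, 262], [0, 151.66], [-163.58, 163.58]. Speed limits (degrees/s): [159.86, 159.86, 180, 180, 180, 180].

### API

Orientations are given as a 3x3 rotation matrix whose columns are the frame's x, y, z axes.
In Python, from rig import read_state, capture, hand_in, trace, landmark_of, tips_ahead gives the robot as it stands.
- The arm moves only by the shell command python3 -m jog 'ROWS'. ROWS is JSON, a list of rows, each an object of numbers: "tx", "ty", "tz": the shift along the tool's x, y, z in cm; "roll": the turn about the tool's z in rad; "jaw": the opening, from 0 (shut) to 1 (fully open). A call has 1 to 8 rows; each row shifts and turns the commanded pose from where the row before left it, along the tool's axes as they then stand; what a row does not reach is not made up. A row lasts 1/10 s, in which the tool goes at most 50 mm and 8.59 degrees, less where a joint would pass 70% of its speed; a pose out of reach is approached as far as the arm can. A call with a gripper value outside its range is refused whole. The fingers move at their own pace and stop on an object; the grip force is fixed at half the most. Time passes only in rows, so rows that do not move let the fingers close. It gives the time, the measured TCP pose, the force, the opening and the grip force at its end, in the units of the state.
- read_state(): the state, without advancing time (a new reading comes with each control period).
- capture(name): name is "scene" or "top" or "wrist"; returns a dict with "img" (420x560x3 uint8, red, green, blue), "vertical_fov" (degrees; the focal length in pixels is half the picture's height over the tangent of half this angle, whatever the lens; pixels are square), "cx", "cy" (the principal point, pixels), "k1" (the pictures are not rectified: a ray, as slopes to the right and down, at radius r is drawn at 1 + k1 r^2 times it, then the intrinsics apply), "cam_to_world" (4x4, takes a point from camera to world coordinates); the wrist camera has in their place "tool_from_camera" (4x4, takes a point from camera to tool coordinates, whose origin is the TCP and whose axes are the flange's). Camera axes: x right, y up, looking along -z (the intrinsics and any distortion apply to the point x, -y, -z); pixel columns grow to the right and rows downward; lengths in m; the calibration is good to about 2 mm. A picture is of the moment at which its call begins: read the wrist's pose just before it. There is no depth.
- hand_in(): hands the job in; it is judged then, once.
Trained networks look in the newest picture that a camera, given by its name, has taken for a name from the list of things; names that differ only in an ending like _2 or _b are one class to them, and where a whole thing is asked for, a point or a joint stands for the part that bears it (a point fixed in the world has none). Each returns a list of dicts, best first, with "p" (0 to 1); they miss things now and then, are a little off and sometimes report something else, mostly with a low value. They report only what shows in the picture. A call takes as long as a camera call. They do not tell look-alikes from the thing itself.
- trace(camera, thing): "pixels" (420x560 bool, what is visible of it) and "bbox" ([left, top, width, height] in pixels, round what is visible of it).
- landmark_of(camera, thing): "point" ([row, column] in pixels: a listed point, or the origin of a listed thing).
The state is a dict: "time_s": time; "joint_positions": joint angles; "qvel": joint speeds; "tau": joint torques, N m; "position": TCP position; "tcp_rot": TCP orientation; "force": force on the tool from outside, world axes, zero at the start; "moment": the same for the moment, N m; "opening": opening from 0.0 (shut) to 1.0 (fully open); "grasp_force": force on a finger pad.
Only numpy, scipy, OpenCV 4.12 (cv2) and the standard library are available. Lean on these libraries where they do the work, as an engineer would, in place of code of your own. Each camera call takes 0.05 s, during which the arm holds its last target. There are 200 camera calls.

## Working session

There is one attempt and no reset: what is moved stays moved. The work goes in short steps, Python scripts to look and compute and a shell command to move; the robot and the scene stay as the last step left them, time stands still between calls to the robot, and variables do not carry over. Pictures are saved under pics/ and viewed, at most 10 in all, crops included, and the job is handed in when it is done.

```bash
ls; mkdir -p pics; cat > h.py <<'E'
import numpy as np, cv2
from rig import *
def ray(c,px,Twc=None):
    """px (col,row)-> origin, dir world"""
    img=c["img"];H=img.shape[0];f=H/2/np.tan(np.radians(c["vertical_fov"])/2)
    K=np.array([[f,0,c["cx"]],[0,f,c["cy"]],[0,0,1.]])
    s=cv2.undistortPoints(np.array([[px]],float),K,np.array([c["k1"],0,0,0.]))[0,0]
    T=Twc if Twc is not None else np.array(c["cam_to_world"])
    d=T[:3,:3]@np.array([s[0],-s[1],-1]); return T[:3,3],d
def onz(c,px,z,T=None):
    o,d=ray(c,px,T); return o+d*(z-o[2])/d[2]
def proj(c,P,T=None):
    T=T if T is not None else np.array(c["cam_to_world"])
    p=np.linalg.inv(T)@np.append(P,1); s=np.array([p[0],-p[1]])/-p[2]
    f=c["img"].shape[0]/2/np.tan(np.radians(c["vertical_fov"])/2)
    s=s*(1+c["k1"]*(s@s)); return s*f+[c["cx"],c["cy"]]
def wristT(c):
    s=read_state();M=np.eye(4);M[:3,:3]=s["tcp_rot"];M[:3,3]=s["position"];return M@np.array(c["tool_from_camera"])
def save(n,im): cv2.imwrite("pics/"+n,im[:,:,::-1])
E
python3 - <<'E'
from h import *
a=capture("scene");b=capture("top")
save("a.png",a["img"]);save("b.png",b["img"])
for c in (a,b): print(c["vertical_fov"],c["cx"],c["cy"],c["k1"],np.round(c["cam_to_world"],3).tolist())
for n in ["gate","glue_bottle","roof_plate","gap_front","house_right","house_left","alley_house_a","alley_house_b"]:
  for k,c in (("top",b),("scene",a)):
    for d in landmark_of(k,n)[:4]:
      r,q=d["point"];print(n,k,round(d["p"],2),np.round([q,r]),np.round(onz(c,(q,r),0),3)[:2])
E
```

```text
pics
42.53157021887003 279.12868869133274 203.98998028106303 -0.21066548400414004 [[0.577, 0.599, -0.554, -0.376], [-0.816, 0.427, -0.389, -0.706], [0.004, 0.677, 0.736, 1.256], [0.0, 0.0, 0.0, 1.0]]
57.02604882723274 276.506045197809 214.60923488005602 0.0035112227317709377 [[0.002, 0.994, -0.109, 0.393], [-1.0, 0.004, 0.019, -0.06], [0.02, 0.109, 0.994, 1.061], [0.0, 0.0, 0.0, 1.0]]
gate top 0.73 [155. 199.] [0.549 0.254]
glue_bottle top 0.53 [339. 207.] [ 0.531 -0.254]
glue_bottle scene 0.5 [333. 242.] [ 0.536 -0.262]
roof_plate top 0.7 [241. 162.] [0.655 0.019]
roof_plate scene 0.74 [277. 182.] [0.645 0.018]
gap_front scene 0.75 [338. 307.] [ 0.352 -0.393]
gap_front scene 0.63 [275. 184.] [0.634 0.018]
gap_front scene 0.48 [326. 247.] [ 0.51  -0.256]
house_right top 0.93 [370. 247.] [ 0.421 -0.337]
house_right top 0.92 [368. 204.] [ 0.54  -0.336]
house_right top 0.82 [424. 267.] [ 0.366 -0.485]
house_right top 0.38 [180. 210.] [0.52  0.184]
house_right scene 0.62 [329. 280.] [ 0.415 -0.323]
house_right scene 0.57 [353. 252.] [ 0.538 -0.329]
house_right scene 0.51 [368. 319.] [ 0.365 -0.479]
house_left top 0.91 [313. 202.] [ 0.545 -0.182]
alley_house_a top 0.97 [180. 208.] [0.526 0.184]
alley_house_a top 0.64 [130. 198.] [0.552 0.324]
alley_house_a scene 0.6 [210. 181.] [0.523 0.204]
alley_house_b top 0.97 [180. 208.] [0.526 0.184]
alley_house_b top 0.64 [130. 198.] [0.552 0.324]
alley_house_b scene 0.6 [210. 181.] [0.523 0.204]
```

```bash
python3 - <<'E'
import cv2
a=cv2.imread("pics/a.png");b=cv2.imread("pics/b.png")
cv2.imwrite("pics/b2.png",cv2.resize(b[120:320,80:460],(798,420),interpolation=cv2.INTER_CUBIC))
cv2.imwrite("pics/a2.png",cv2.resize(a[110:370,140:480],(784,600),interpolation=cv2.INTER_CUBIC))
E
```

```text
(no output)
```

View pics/b2.png

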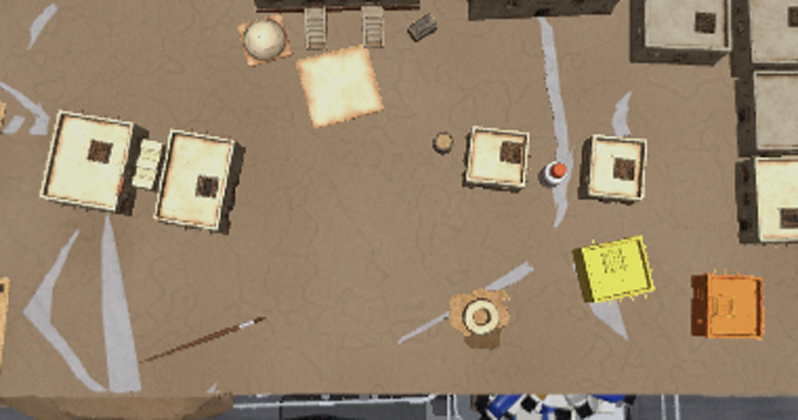

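View pics/a2.png

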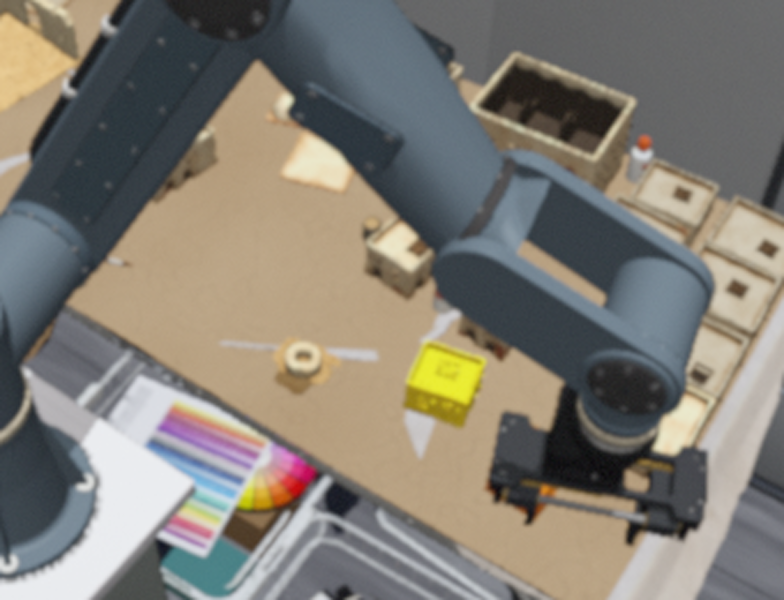

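The top view shows the white bottle with its orange cap at about (345,202), between the cream houses at (313,197) and (372,200). The gate is at (150,198) in the alley between houses (180,205) and (123,196), and the plate is at (241,162). Look-alikes are the yellow house (373,248), the orange house (425,266) and a second bottle in the scene view at about (418,178), behind near the long house. Going by the description, the bottle I want is the one in the gap. Next I'll fit the known boxes to the masks.

```bash
cat > fit.py <<'E'
from h import *
from scipy.optimize import minimize
def box(x0,x1,y0,y1,z0,z1): return np.array([[x,y,z] for x in(x0,x1) for y in(y0,y1) for z in(z0,z1)])/1000
S={"house_right":box(-37,42,-35,35,0,55),"house_left":box(-33,38,-37,37,0,62),"alley_house_a":box(-39,44,-58,58,0,66),
"alley_house_b":box(-46,51,-57,57,0,60),"gate":box(-13,13,-30,30,0,55),"roof_plate":box(-48.5,48.5,-49,49,0,5)}
t=np.linspace(0,2*np.pi,24)
S["glue_bottle"]=np.concatenate([np.c_[r*np.cos(t),r*np.sin(t),0*t+z] for r,z in((15,0),(15,45),(9.5,58),(9.5,74))])/1000
def place(P,q):
    c,s=np.cos(q[2]),np.sin(q[2]);return np.c_[q[0]+c*P[:,0]-s*P[:,1],q[1]+s*P[:,0]+c*P[:,1],P[:,2]+(q[3] if len(q)>3 else 0)]
def sil(c,name,q,T=None,k=4):
    pts=np.array([proj(c,p,T) for p in place(S[name],q)])
    m=np.zeros((420*k,560*k),np.uint8);cv2.fillConvexPoly(m,cv2.convexHull(np.round((pts+.5)*k).astype(np.int32)),1)
    return m>0
def fit(c,name,mask,q0,T=None,k=4,fixyaw=False):
    M=np.kron(mask,np.ones((k,k)))>0
    def cost(v):
        q=[q0[0]+v[0]*.01,q0[1]+v[1]*.01,q0[2]+(0 if fixyaw else v[2]*.1),*q0[3:]]
        s=sil(c,name,q,T,k);return 1-(s&M).sum()/(s|M).sum()
    r=minimize(cost,[0,0,0],method="Nelder-Mead",options=dict(initial_simplex=[[-.5,-.5,-.5],[1,0,0],[0,1,0],[0,0,1.]],xatol=.01,fatol=1e-4))
    v=r.x;return np.array([q0[0]+v[0]*.01,q0[1]+v[1]*.01,q0[2]+(0 if fixyaw else v[2]*.1)]),1-r.fun
E
python3 - <<'E'
from fit import *
b=capture("top")
I={"house_right":(.54,-.336,0),"house_left":(.545,-.182,0),"alley_house_a":(.526,.184,1.5),"alley_house_b":(.552,.324,1.5),"gate":(.549,.254,1.5),"roof_plate":(.655,.019,.2),"glue_bottle":(.531,-.254,0)}
for n,q in I.items():
    px=proj(b,[q[0],q[1],.03]).round().astype(int)
    ms=trace("top",n)
    for d in ms:
        x,y,w,h=d["bbox"]
        if d["p"]>.2 and x-3<px[0]<x+w+3 and y-3<px[1]<y+h+3:
            r,i=fit(b,n,d["pixels"],q);print(n,round(d["p"],2),d["bbox"],np.round(r[:2],4),round(np.degrees(r[2]),1),round(i,3))
E
```

```text
house_right 0.7 [355.2, 185.6, 33.0, 34.4] [ 0.5405 -0.3355] -6.3 0.913
house_left 0.64 [301.3, 181.1, 29.1, 30.7] [ 0.554  -0.1836] -6.9 0.882
alley_house_a 0.68 [155.2, 181.0, 40.8, 50.4] [0.5245 0.1893] 79.7 0.949
alley_house_b 0.89 [96.5, 171.8, 56.5, 50.7] [0.5486 0.3221] 80.1 0.938
gate 0.82 [141.1, 186.3, 16.7, 24.1] [0.5471 0.2567] 86.2 0.727
roof_plate 0.8 [221.6, 144.4, 39.6, 36.0] [0.6604 0.0175] 16.0 0.961
```

```bash
cat > go.py <<'E'
import sys
from h import *
# target x y z, closing-axis yaw deg (mod 180) -> tool-frame displacement after roll
s=read_state();R=np.array(s["tcp_rot"]);p=np.array(s["position"]);a=[float(v) for v in sys.argv[1:]]
d=np.array(a[:3])-p;ya=np.degrees(np.arctan2(R[1,1],R[0,1]))
print("t",s["time_s"],"pos",p.round(4),"closing yaw",ya.round(2),"zt",R[:,2].round(3),"F",np.round(s["force"],1),"open",s["opening"],"g",s["grasp_force"],"j",np.round(s["joint_positions"],1))
dy=(a[3]-ya+90)%180-90
print("tool shift now (cm)",(R.T@d*100).round(2),"roll(rad, tool z down)",np.radians(-dy).round(4))
c,sn=np.cos(-np.radians(dy)),np.sin(-np.radians(dy));R2=R@np.array([[c,-sn,0],[sn,c,0],[0,0,1]])
print("tool shift after roll (cm)",(R2.T@d*100).round(2))
E
python3 go.py .536 -.257 .25 -6.5; python3 -c "
from h import *
c=capture('wrist');print(np.round(c['tool_from_camera'],3),c['vertical_fov'],c['k1'])"
```

```text
t 1.3 pos [ 0.2242 -0.5834  0.2415] closing yaw -68.98 zt [-0.  0. -1.] F [-0.3  1.2  0.2] open 1.0021168268792064 g 0.0 j [-79.2  30.2  82.1  -0.   67.7 -10.2]
tool shift now (cm) [ 40.81 -19.28  -0.85] roll(rad, tool z down) -1.0905
tool shift after roll (cm) [35.96 27.29 -0.85]
[[-0.001  0.965  0.263  0.072]
 [ 1.     0.     0.001  0.001]
 [ 0.001  0.263 -0.965 -0.143]
 [ 0.     0.     0.     1.   ]] 61.3735997415983 -0.027627794654058593
```

```bash
python3 -m jog '[{"tx":4,"ty":-2},{"tx":4,"ty":-2},{"tx":4,"ty":-2},{"tx":4,"ty":-2},{"tx":4,"ty":-2},{"tx":4,"ty":-2},{"tx":4,"ty":-2},{"tx":4,"ty":-2}]'
python3 -m jog '[{"roll":-0.14},{"roll":-0.14},{"roll":-0.14},{"roll":-0.14},{"roll":-0.14},{"roll":-0.14},{"roll":-0.14},{"roll":-0.11}]' ; python3 go.py .536 -.257 .25 -6.5
```

```text
t 1.35 pos [ 0.2242 -0.5834  0.2415] closing yaw -68.98 zt [-0.  0. -1.] F [-0.1  0.8 -0.1] open 1.002694625073256 g 0.0 j [-79.2  30.2  82.1   0.   67.7 -10.2]
tool shift now (cm) [ 40.81 -19.28  -0.85] roll(rad, tool z down) -1.0905
tool shift after roll (cm) [35.96 27.29 -0.85]$[0]: bad value
$[0]: bad value
```

```bash
python3 -m jog '[{"tx":4,"ty":-2,"tz":0,"roll":0,"jaw":1}]'; python3 -m jog --help | head -20
```

```text
time_s: 1.45
position: [0.2519, -0.5546, 0.2417]
tcp_rot: [[0.935, 0.354, -0.001], [0.353, -0.935, -0.005], [-0.002, 0.005, -1.0]]
force: [0.5, 1.0, 0.1]
opening: 0.999
grasp_force: 0.0invalid input: not JSON, or not a number
```

```bash
python3 -m jog '[{"tx":4,"ty":-2,"tz":0,"roll":0,"jaw":1},{"tx":4,"ty":-2,"tz":0,"roll":0,"jaw":1},{"tx":4,"ty":-2,"tz":0,"roll":0,"jaw":1},{"tx":4,"ty":-2,"tz":0,"roll":0,"jaw":1},{"tx":4,"ty":-2,"tz":0,"roll":0,"jaw":1},{"tx":4,"ty":-2,"tz":0,"roll":0,"jaw":1},{"tx":4,"ty":-2,"tz":0,"roll":0,"jaw":1},{"tx":4,"ty":-2,"tz":0,"roll":0,"jaw":1}]' >/dev/null
python3 -m jog '[{"tx":0,"ty":0,"tz":0,"roll":-0.14,"jaw":1},{"tx":0,"ty":0,"tz":0,"roll":-0.14,"jaw":1},{"tx":0,"ty":0,"tz":0,"roll":-0.14,"jaw":1},{"tx":0,"ty":0,"tz":0,"roll":-0.14,"jaw":1},{"tx":0,"ty":0,"tz":0,"roll":-0.14,"jaw":1},{"tx":0,"ty":0,"tz":0,"roll":-0.14,"jaw":1},{"tx":0,"ty":0,"tz":0,"roll":-0.14,"jaw":1},{"tx":0,"ty":0,"tz":0,"roll":-0.11,"jaw":1}]' >/dev/null; python3 go.py .536 -.257 .25 -6.5
```

```text
t 3.05 pos [ 0.4957 -0.2863  0.2416] closing yaw -6.24 zt [ 0. -0. -1.] F [ 0.3 -0.4 -0. ] open 1.0061930927517027 g 0.0 j [-41.2  26.2  89.8   0.   64.1 -34.9]
tool shift now (cm) [ 3.35  3.69 -0.84] roll(rad, tool z down) 0.0045
tool shift after roll (cm) [ 3.37  3.68 -0.84]
```

```bash
python3 -m jog '[{"tx":1.7,"ty":1.8,"tz":-0.4,"roll":0,"jaw":1},{"tx":1.7,"ty":1.9,"tz":-0.4,"roll":0,"jaw":1},{"tx":0,"ty":0,"tz":0,"roll":0,"jaw":1}]' | head -2
python3 - <<'E'
from fit import *
T=None
s=read_state();c=capture("wrist");T=wristT(c)
save("w1.png",c["img"])
I={"house_right":(.5405,-.3355,-.11),"house_left":(.554,-.1836,-.12),"glue_bottle":(.536,-.257,0)}
for n,q in I.items():
    px=proj(c,[q[0],q[1],.03],T).round().astype(int)
    for d in trace("wrist",n):
        x,y,w,h=d["bbox"]
        print(n,round(d["p"],2),np.round(d["bbox"]),px)
        if d["p"]>.2 and x-9<px[0]<x+w+9 and y-9<px[1]<y+h+9:
            r,i=fit(c,n,d["pixels"],q,T,k=2,fixyaw=n[0]=="g");print("  ",np.round(r[:2],4),round(np.degrees(r[2]),1),round(i,3))
for d in landmark_of("wrist","gap_front")[:3]:
    r,q=d["point"];print("gap_front",d["p"],q,r,onz(c,(q,r),0,T).round(4))
im=c["img"].copy()
for n,q in I.items():
    cs,_=cv2.findContours(sil(c,n,q,T,1).astype(np.uint8),0,1);cv2.drawContours(im,cs,-1,(0,255,0),1)
save("w1o.png",im)
E
```

```text
time_s: 3.35
position: [0.5386, -0.2556, 0.2503]
house_right 0.88 [128. 216.  96.  64.] [289 259]
house_right 0.76 [253. 221.  77.  62.] [289 259]
   [ 0.5397 -0.3317] -7.3 0.778
house_right 0.56 [144. 336.  57.  26.] [289 259]
house_left 0.95 [243.  66.  89.  96.] [287 115]
   [ 0.5511 -0.1839] -5.7 0.95
glue_bottle 0.63 [263. 176.  30.  34.] [277 189]
   [ 0.5362 -0.2584] 0.0 0.899
```

View pics/w1o.png

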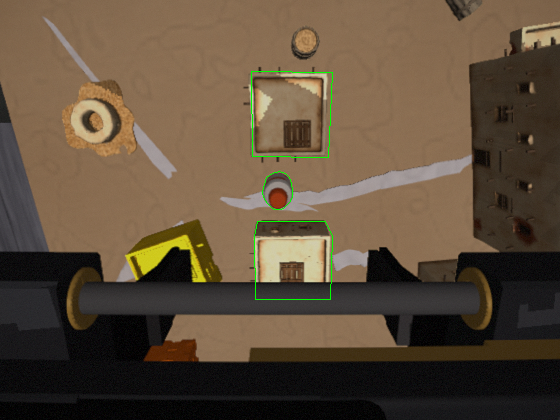

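```bash
python3 go.py .5362 -.2583 .036 -6.2
```

```text
t 3.6 pos [ 0.5355 -0.257   0.2493] closing yaw -6.57 zt [-0.001  0.    -1.   ] F [ 0.1 -0.8  1.3] open 0.9978936497816682 g 0.0 j [-36.4  27.3  86.2  -0.   66.6 -29.8]
tool shift now (cm) [-0.12  0.1  21.33] roll(rad, tool z down) -0.0064
tool shift after roll (cm) [-0.13  0.1  21.33]
```

```bash
python3 -m jog '[{"tx":-0.1,"ty":0.1,"tz":4,"roll":0,"jaw":1},{"tx":0,"ty":0,"tz":4,"roll":0,"jaw":1},{"tx":0,"ty":0,"tz":4,"roll":0,"jaw":1},{"tx":0,"ty":0,"tz":4,"roll":0,"jaw":1},{"tx":0,"ty":0,"tz":3,"roll":0,"jaw":1},{"tx":0,"ty":0,"tz":2.3,"roll":0,"jaw":1},{"tx":0,"ty":0,"tz":0,"roll":0,"jaw":1},{"tx":0,"ty":0,"tz":0,"roll":0,"jaw":0.5}]'
python3 -m jog '[{"tx":0,"ty":0,"tz":0,"roll":0,"jaw":0.25},{"tx":0,"ty":0,"tz":0,"roll":0,"jaw":0.25},{"tx":0,"ty":0,"tz":0,"roll":0,"jaw":0.25},{"tx":0,"ty":0,"tz":0,"roll":0,"jaw":0.25},{"tx":0,"ty":0,"tz":0,"roll":0,"jaw":0.25},{"tx":0,"ty":0,"tz":0,"roll":0,"jaw":0.25}]'
```

```text
time_s: 4.4
position: [0.5368, -0.2583, 0.0366]
tcp_rot: [[0.115, 0.993, -0.001], [0.993, -0.115, 0.0], [0.0, -0.001, -1.0]]
force: [1.3, 0.0, -0.1]
opening: 0.969
grasp_force: 0.0
time_s: 5.0
position: [0.5372, -0.2578, 0.0367]
tcp_rot: [[0.114, 0.994, 0.0], [0.994, -0.114, -0.0], [-0.0, 0.0, -1.0]]
force: [-0.1, 0.9, -0.3]
opening: 0.445
grasp_force: 0.0
```

```bash
python3 -m jog '[{"tx":0,"ty":0,"tz":0,"roll":0,"jaw":0.2},{"tx":0,"ty":0,"tz":0,"roll":0,"jaw":0.1},{"tx":0,"ty":0,"tz":0,"roll":0,"jaw":0},{"tx":0,"ty":0,"tz":0,"roll":0,"jaw":0},{"tx":0,"ty":0,"tz":0,"roll":0,"jaw":0}]' | tail -2
python3 -m jog '[{"tx":0,"ty":0,"tz":-2,"roll":0,"jaw":0},{"tx":0,"ty":0,"tz":-4,"roll":0,"jaw":0},{"tx":0,"ty":0,"tz":-4,"roll":0,"jaw":0},{"tx":0,"ty":0,"tz":-4,"roll":0,"jaw":0},{"tx":0,"ty":0,"tz":-1,"roll":0,"jaw":0},{"tx":0,"ty":0,"tz":0,"roll":0,"jaw":0},{"tx":0,"ty":0,"tz":0,"roll":0,"jaw":0}]' |tail -3
python3 go.py .658 .0175 .19 16
python3 - <<'E'
from fit import *
s=read_state();c=capture("wrist");T=wristT(c)
save("w2.png",c["img"])
I={"house_right":(.5405,-.3355,-.11),"house_left":(.552,-.1838,-.1)}
for n,q in I.items():
    px=proj(c,[q[0],q[1],.03],T).round().astype(int)
    for d in trace("wrist",n):
        x,y,w,h=d["bbox"]
        if d["p"]>.2 and x-9<px[0]<x+w+9 and y-9<px[1]<y+h+9:
            r,i=fit(c,n,d["pixels"],q,T,k=2);print(n,d["bbox"],np.round(r[:2],4),round(np.degrees(r[2]),1),round(i,3))
E
```

```text
opening: 0.331
grasp_force: 30.0
force: [0.2, -0.6, -1.7]
opening: 0.335
grasp_force: 30.0
t 6.2 pos [ 0.5362 -0.2571  0.1852] closing yaw -6.53 zt [-0.002  0.002 -1.   ] F [ 0.2 -0.6 -1.7] open 0.3352228110624647 g 30.000038766629586 j [-36.4  31.9  89.6  -0.   58.7 -29.8]
tool shift now (cm) [28.67  8.98 -0.47] roll(rad, tool z down) -0.3933
tool shift after roll (cm) [23.04 19.28 -0.47]
house_right [301.2, 238.6, 43.9, 93.0] [ 0.5463 -0.3342] -3.6 0.094
house_left [237.3, 48.3, 107.2, 122.5] [ 0.5527 -0.1825] -5.5 0.947
```

```bash
python3 -m jog '[{"tx":3.6,"ty":1,"tz":0,"roll":0,"jaw":0},{"tx":3.6,"ty":1,"tz":0,"roll":0,"jaw":0},{"tx":3.6,"ty":1,"tz":0,"roll":0,"jaw":0},{"tx":3.6,"ty":1,"tz":0,"roll":0,"jaw":0},{"tx":3.6,"ty":1,"tz":0,"roll":0,"jaw":0},{"tx":3.6,"ty":1,"tz":0,"roll":0,"jaw":0},{"tx":3.6,"ty":1,"tz":0,"roll":0,"jaw":0},{"tx":3.4,"ty":1.2,"tz":0,"roll":0,"jaw":0}]' >/dev/null
python3 -m jog '[{"tx":0,"ty":0,"tz":0,"roll":0.147,"jaw":0},{"tx":0,"ty":0,"tz":0,"roll":0.147,"jaw":0},{"tx":0,"ty":0,"tz":0,"roll":0.147,"jaw":0},{"tx":0,"ty":0,"tz":0,"roll":0.147,"jaw":0},{"tx":0,"ty":0,"tz":0,"roll":0.147,"jaw":0},{"tx":0,"ty":0,"tz":0,"roll":0.147,"jaw":0},{"tx":0,"ty":0,"tz":0,"roll":0.147,"jaw":0},{"tx":0,"ty":0,"tz":0,"roll":0.147,"jaw":0}]' >/dev/null
python3 -m jog '[{"tx":0,"ty":0,"tz":0,"roll":0,"jaw":0},{"tx":0,"ty":0,"tz":0,"roll":0,"jaw":0}]' >/dev/null
python3 go.py .65 .018 .043 -74
python3 - <<'E'
from fit import *
s=read_state();c=capture("wrist");T=wristT(c)
im=c["img"].copy()
for d in trace("wrist","roof_plate")[:2]:
    r,i=fit(c,"roof_plate",d["pixels"],(.658,.0175,.28),T,k=2);print(d["p"],d["bbox"],r,i)
    cs,_=cv2.findContours(sil(c,"roof_plate",r,T,1).astype(np.uint8),0,1);cv2.drawContours(im,cs,-1,(0,255,0),1)
save("w3.png",im)
E
```

```text
t 8.15 pos [0.6506 0.0171 0.1852] closing yaw -73.74 zt [-0.002  0.    -1.   ] F [-0.2 -0.7 -1.1] open 0.3347701908137202 g 30.000065320891736 j [-8.3 35.9 81.1  0.  63.2 65.4]
tool shift now (cm) [ 0.   -0.09 14.22] roll(rad, tool z down) 0.0046
tool shift after roll (cm) [ 0.   -0.09 14.22]
0.63 [225.4, 134.0, 110.2, 101.5] [0.66097138 0.02030084 0.27726999] 0.9384597858282069
```

View pics/w3.png

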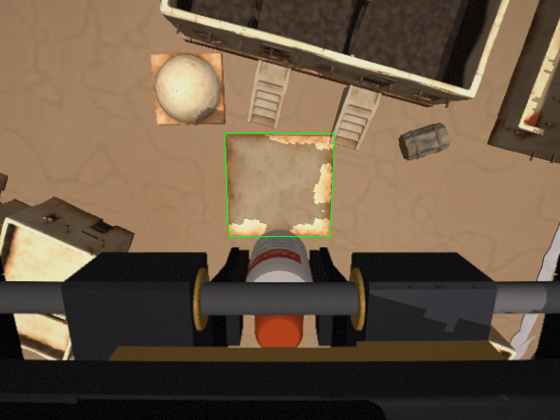

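The green outline matches the bare plate at (226-333, 133-237), in front of the long roofless house, and the bottle is held upright.

```bash
python3 -m jog '[{"tx":0.6,"ty":-0.1,"tz":3,"roll":0,"jaw":0},{"tx":0,"ty":0,"tz":3.5,"roll":0,"jaw":0},{"tx":0,"ty":0,"tz":3.5,"roll":0,"jaw":0},{"tx":0,"ty":0,"tz":2.2,"roll":0,"jaw":0},{"tx":0,"ty":0,"tz":1.2,"roll":0,"jaw":0},{"tx":0,"ty":0,"tz":0.6,"roll":0,"jaw":0},{"tx":0,"ty":0,"tz":0.2,"roll":0,"jaw":0},{"tx":0,"ty":0,"tz":0,"roll":0,"jaw":0}]'
```

```text
time_s: 9.05
position: [0.6575, 0.0195, 0.0455]
tcp_rot: [[0.961, 0.277, 0.002], [0.277, -0.961, -0.0], [0.002, 0.001, -1.0]]
force: [-0.5, -0.0, -0.4]
opening: 0.327
grasp_force: 30.0
```

```bash
python3 -m jog '[{"tx":0,"ty":0,"tz":0.1,"roll":0,"jaw":0},{"tx":0,"ty":0,"tz":0,"roll":0,"jaw":0},{"tx":0,"ty":0,"tz":0,"roll":0,"jaw":0}]'|head -4
```

```text
time_s: 9.35
position: [0.6571, 0.0196, 0.0443]
tcp_rot: [[0.961, 0.277, 0.001], [0.277, -0.961, -0.0], [0.001, 0.001, -1.0]]
force: [-0.3, 0.2, -0.3]
```

```bash
python3 -m jog '[{"tx":0,"ty":0,"tz":0.15,"roll":0,"jaw":0},{"tx":0,"ty":0,"tz":0.1,"roll":0,"jaw":0},{"tx":0,"ty":0,"tz":0,"roll":0,"jaw":0}]'|head -4
```

```text
time_s: 9.65
position: [0.6567, 0.0196, 0.0412]
tcp_rot: [[0.961, 0.277, 0.0], [0.277, -0.961, 0.0], [0.0, 0.0, -1.0]]
force: [-0.5, 1.0, -0.3]
```

```bash
python3 -m jog '[{"tx":0,"ty":0,"tz":0.05,"roll":0,"jaw":0.35},{"tx":0,"ty":0,"tz":0,"roll":0,"jaw":0.4},{"tx":0,"ty":0,"tz":0,"roll":0,"jaw":0.8},{"tx":0,"ty":0,"tz":0,"roll":0,"jaw":0.8},{"tx":0,"ty":0,"tz":0,"roll":0,"jaw":0.8},{"tx":0,"ty":0,"tz":0,"roll":0,"jaw":0.8},{"tx":0,"ty":0,"tz":0,"roll":0,"jaw":0.8},{"tx":0,"ty":0,"tz":0,"roll":0,"jaw":0.8}]'| tail -3
python3 -m jog '[{"tx":0,"ty":0,"tz":-2,"roll":0,"jaw":0.8},{"tx":0,"ty":0,"tz":-4,"roll":0,"jaw":1},{"tx":0,"ty":0,"tz":-4,"roll":0,"jaw":1},{"tx":0,"ty":0,"tz":-4,"roll":0,"jaw":1},{"tx":0,"ty":0,"tz":-4,"roll":0,"jaw":1},{"tx":0,"ty":0,"tz":-3,"roll":0,"jaw":1}]'| head -2
python3 go.py .547 .2555 .25 -10
python3 - <<'E'
from fit import *
b=capture("top")
for d in trace("top","glue_bottle")[:2]: print(d["p"],d["bbox"],fit(b,"glue_bottle",d["pixels"],(.657,.02,0,.005),fixyaw=True))
E
```

```text
force: [-0.0, 0.9, -0.2]
opening: 0.782
grasp_force: 0.0
time_s: 11.05
position: [0.6573, 0.0196, 0.2537]
t 11.05 pos [0.6573 0.0196 0.2537] closing yaw -73.91 zt [ 0.003 -0.    -1.   ] F [-0.2 -0.4 -0.4] open 0.9940329555778902 g 0.0 j [-8.  32.  76.5  0.  71.3 65.9]
tool shift now (cm) [ -4.06 -25.72   0.32] roll(rad, tool z down) -1.1155
tool shift after roll (cm) [ 21.32 -14.96   0.32]
```

```bash
python3 -m jog '[{"tx":-0.6,"ty":-3.7,"tz":0,"roll":0,"jaw":1},{"tx":-0.6,"ty":-3.7,"tz":0,"roll":0,"jaw":1},{"tx":-0.6,"ty":-3.7,"tz":0,"roll":0,"jaw":1},{"tx":-0.6,"ty":-3.7,"tz":0,"roll":0,"jaw":1},{"tx":-0.6,"ty":-3.7,"tz":0,"roll":0,"jaw":1},{"tx":-0.6,"ty":-3.7,"tz":0,"roll":0,"jaw":1},{"tx":-0.5,"ty":-3.5,"tz":0,"roll":0,"jaw":1}]'>/dev/null
python3 -m jog '[{"tx":0,"ty":0,"tz":0,"roll":-0.14,"jaw":1},{"tx":0,"ty":0,"tz":0,"roll":-0.14,"jaw":1},{"tx":0,"ty":0,"tz":0,"roll":-0.14,"jaw":1},{"tx":0,"ty":0,"tz":0,"roll":-0.14,"jaw":1},{"tx":0,"ty":0,"tz":0,"roll":-0.14,"jaw":1},{"tx":0,"ty":0,"tz":0,"roll":-0.14,"jaw":1},{"tx":0,"ty":0,"tz":0,"roll":-0.14,"jaw":1},{"tx":0,"ty":0,"tz":0,"roll":-0.135,"jaw":1}]'>/dev/null
python3 -m jog '[{"tx":0,"ty":0,"tz":0,"roll":0,"jaw":1},{"tx":0,"ty":0,"tz":0,"roll":0,"jaw":1},{"tx":0,"ty":0,"tz":0,"roll":0,"jaw":1}]'>/dev/null
python3 go.py .547 .2555 .25 -10
python3 - <<'E'
from fit import *
s=read_state();c=capture("wrist");T=wristT(c)
im=c["img"].copy()
I={"alley_house_a":(.5245,.1893,1.39),"alley_house_b":(.5486,.3221,1.39),"gate":(.547,.2555,1.39)}
for n,q in I.items():
    px=proj(c,[q[0],q[1],.03],T).round().astype(int)
    for d in trace("wrist",n):
        x,y,w,h=d["bbox"];print(n,d["p"],np.round(d["bbox"]))
        if d["p"]>.2 and x-9<px[0]<x+w+9 and y-9<px[1]<y+h+9:
            r,i=fit(c,n,d["pixels"],q,T,k=2);print("   ",np.round(r[:2],4),round(np.degrees(r[2]),1),round(i,3))
            cs,_=cv2.findContours(sil(c,n,r,T,1).astype(np.uint8),0,1);cv2.drawContours(im,cs,-1,(0,255,0),1)
for d in landmark_of("wrist","gate")[:2]:
    r,q=d["point"];print("gate lm",d["p"],onz(c,(q,r),0,T))
save("w4.png",im)
E
```

```text
t 12.95 pos [0.5458 0.2551 0.2501] closing yaw -10.14 zt [-0.001 -0.    -1.   ] F [-0.4  0.7 -0.8] open 1.0039635646267362 g 0.0 j [14.4 28.  84.9  0.  67.2 24.6]
tool shift now (cm) [0.06 0.11 0.01] roll(rad, tool z down) -0.0024
tool shift after roll (cm) [0.06 0.11 0.01]
alley_house_a 0.89 [212. 204. 117.  80.]
    [0.5249 0.1936] 81.6 0.795
alley_house_a 0.79 [203.  64. 132. 112.]
alley_house_b 0.89 [212. 204. 117.  80.]
alley_house_b 0.79 [203.  64. 132. 112.]
    [0.5488 0.3244] 81.2 0.95
gate 0.84 [248. 174.  62.  33.]
    [0.5454 0.2551] 78.8 0.873
gate lm 0.95 [0.54586149 0.25478306 0.        ]
gate lm 0.69 [0.55094301 0.31922406 0.        ]
```

View pics/w4.png

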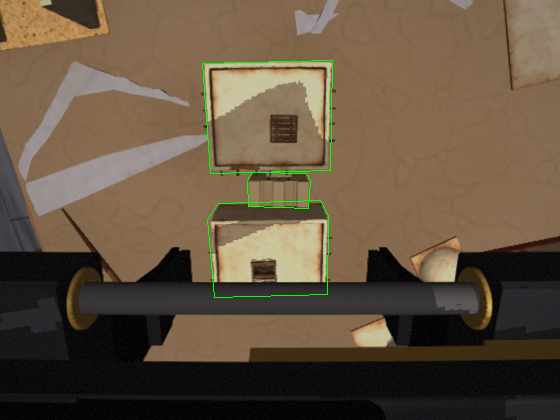

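Gate confirmed at (248-310, 174-207), between the two larger houses. The tool is already over it, so I'll descend.

```bash
python3 -m jog '[{"tx":0,"ty":0,"tz":4,"roll":0,"jaw":1},{"tx":0,"ty":0,"tz":4,"roll":0,"jaw":1},{"tx":0,"ty":0,"tz":4,"roll":0,"jaw":1},{"tx":0,"ty":0,"tz":3.5,"roll":0,"jaw":1},{"tx":0,"ty":0,"tz":2.5,"roll":0,"jaw":1},{"tx":0,"ty":0,"tz":2,"roll":0,"jaw":1},{"tx":0,"ty":0,"tz":1.5,"roll":0,"jaw":1},{"tx":0,"ty":0,"tz":0,"roll":0,"jaw":1}]'
python3 -m jog '[{"tx":0,"ty":0,"tz":0,"roll":0,"jaw":0.75},{"tx":0,"ty":0,"tz":0,"roll":0,"jaw":0.7},{"tx":0,"ty":0,"tz":0,"roll":0,"jaw":0.6},{"tx":0,"ty":0,"tz":0,"roll":0,"jaw":0.5},{"tx":0,"ty":0,"tz":0,"roll":0,"jaw":0.4},{"tx":0,"ty":0,"tz":0,"roll":0,"jaw":0.4},{"tx":0,"ty":0,"tz":0,"roll":0,"jaw":0.4}]'
```

```text
time_s: 14.0
position: [0.5448, 0.2548, 0.0336]
tcp_rot: [[0.174, 0.985, -0.004], [0.985, -0.174, -0.001], [-0.002, -0.004, -1.0]]
force: [0.6, -0.4, -0.4]
opening: 0.999
grasp_force: 0.0
time_s: 14.7
position: [0.5464, 0.2553, 0.0364]
tcp_rot: [[0.174, 0.985, 0.001], [0.985, -0.174, 0.0], [0.0, 0.001, -1.0]]
force: [0.4, -0.7, 6.0]
opening: 0.69
grasp_force: 30.0
```

```bash
python3 -m jog '[{"tx":0,"ty":0,"tz":-1,"roll":0,"jaw":0.4},{"tx":0,"ty":0,"tz":-2,"roll":0,"jaw":0.4},{"tx":0,"ty":0,"tz":-3,"roll":0,"jaw":0.4},{"tx":0,"ty":0,"tz":-3.5,"roll":0,"jaw":0.4},{"tx":0,"ty":0,"tz":-3.5,"roll":0,"jaw":0.4},{"tx":0,"ty":0,"tz":-2,"roll":0,"jaw":0.4},{"tx":0,"ty":0,"tz":0,"roll":0,"jaw":0.4},{"tx":0,"ty":0,"tz":0,"roll":0,"jaw":0.4}]'
python3 go.py .50 .03 .18 84
python3 - <<'E'
from fit import *
b=capture("top")
for n,q in (("alley_house_a",(.5249,.19,1.4)),("alley_house_b",(.5488,.324,1.4)),("glue_bottle",(.657,.02,0,.005))):
  px=proj(b,[q[0],q[1],.03])
  for d in trace("top",n):
    x,y,w,h=d["bbox"]
    if x-9<px[0]<x+w+9 and y-9<px[1]<y+h+9: print(n,d["p"],d["bbox"],fit(b,n,d["pixels"],q,fixyaw=n[0]=='g'))
E
```

```text
time_s: 15.5
position: [0.5456, 0.2551, 0.1854]
tcp_rot: [[0.174, 0.985, -0.0], [0.985, -0.174, -0.0], [-0.0, -0.0, -1.0]]
force: [-0.5, 0.1, -1.8]
opening: 0.682
grasp_force: 30.0
t 15.5 pos [0.5456 0.2551 0.1854] closing yaw -10.02 zt [-0. -0. -1.] F [-0.5  0.1 -1.8] open 0.6824988667798221 g 30.036458743270487 j [14.4 32.3 88.6 -0.  59.1 24.5]
tool shift now (cm) [-22.96  -0.57   0.54] roll(rad, tool z down) 1.5006
tool shift after roll (cm) [-2.18 22.86  0.54]
alley_house_a 0.72 [155.4, 183.3, 43.1, 46.6] (array([0.52526019, 0.18866215, 1.40070945]), np.float64(0.9562581203984409))
alley_house_b 0.78 [126.1, 179.6, 24.4, 42.3] (array([0.54992654, 0.29389198, 1.02978395]), np.float64(0.15777395295467578))
```

```bash
python3 -m jog '[{"tx":-2.8,"ty":-0.1,"tz":0,"roll":0,"jaw":0.4},{"tx":-3.6,"ty":-0.1,"tz":0,"roll":0,"jaw":0.4},{"tx":-3.6,"ty":-0.1,"tz":0,"roll":0,"jaw":0.4},{"tx":-3.6,"ty":-0.1,"tz":0,"roll":0,"jaw":0.4},{"tx":-3.6,"ty":-0.1,"tz":0,"roll":0,"jaw":0.4},{"tx":-3.6,"ty":-0.1,"tz":0,"roll":0,"jaw":0.4},{"tx":-2.2,"ty":0,"tz":0,"roll":0,"jaw":0.4}]'>/dev/null
python3 -m jog '[{"tx":0,"ty":0,"tz":0,"roll":0.14,"jaw":0.4},{"tx":0,"ty":0,"tz":0,"roll":0.14,"jaw":0.4},{"tx":0,"ty":0,"tz":0,"roll":0.14,"jaw":0.4},{"tx":0,"ty":0,"tz":0,"roll":0.14,"jaw":0.4},{"tx":0,"ty":0,"tz":0,"roll":0.14,"jaw":0.4},{"tx":0,"ty":0,"tz":0,"roll":0.14,"jaw":0.4},{"tx":0,"ty":0,"tz":0,"roll":0.14,"jaw":0.4},{"tx":0,"ty":0,"tz":0,"roll":0.14,"jaw":0.4}]'>/dev/null
python3 -m jog '[{"tx":0,"ty":0,"tz":3,"roll":0.14,"jaw":0.4},{"tx":0,"ty":0,"tz":3,"roll":0.14,"jaw":0.4},{"tx":0,"ty":0,"tz":3,"roll":0.1,"jaw":0.4},{"tx":0,"ty":0,"tz":3,"roll":0,"jaw":0.4},{"tx":0,"ty":0,"tz":1.5,"roll":0,"jaw":0.4},{"tx":0,"ty":0,"tz":0.5,"roll":0,"jaw":0.4},{"tx":0,"ty":0,"tz":0,"roll":0,"jaw":0.4},{"tx":0,"ty":0,"tz":0,"roll":0,"jaw":0.4}]'
```

```text
time_s: 18.0
position: [0.5005, 0.0297, 0.0458]
tcp_rot: [[0.995, -0.104, 0.001], [-0.104, -0.995, -0.0], [0.001, 0.0, -1.0]]
force: [0.1, 0.6, -0.4]
opening: 0.689
grasp_force: 30.0
```

```bash
python3 -m jog '[{"tx":0,"ty":0,"tz":0.4,"roll":0,"jaw":0.4},{"tx":0,"ty":0,"tz":0.3,"roll":0,"jaw":0.4},{"tx":0,"ty":0,"tz":0.2,"roll":0,"jaw":0.4},{"tx":0,"ty":0,"tz":0,"roll":0,"jaw":0.4},{"tx":0,"ty":0,"tz":0,"roll":0,"jaw":0.4}]'|head -4
```

```text
time_s: 18.5
position: [0.5001, 0.0298, 0.0366]
tcp_rot: [[0.995, -0.104, 0.0], [-0.104, -0.995, -0.0], [0.0, -0.0, -1.0]]
force: [0.5, 0.7, -0.6]
```

```bash
python3 -m jog '[{"tx":0,"ty":0,"tz":0.05,"roll":0,"jaw":0.4},{"tx":0,"ty":0,"tz":0,"roll":0,"jaw":0.72},{"tx":0,"ty":0,"tz":0,"roll":0,"jaw":0.8},{"tx":0,"ty":0,"tz":0,"roll":0,"jaw":1},{"tx":0,"ty":0,"tz":0,"roll":0,"jaw":1},{"tx":0,"ty":0,"tz":0,"roll":0,"jaw":1},{"tx":0,"ty":0,"tz":0,"roll":0,"jaw":1}]'| tail -3
python3 -m jog '[{"tx":0,"ty":0,"tz":-2,"roll":0,"jaw":1},{"tx":0,"ty":0,"tz":-4,"roll":0,"jaw":1},{"tx":0,"ty":0,"tz":-4,"roll":0,"jaw":1},{"tx":0,"ty":0,"tz":-4,"roll":-0.14,"jaw":1},{"tx":0,"ty":0,"tz":-3,"roll":-0.14,"jaw":1},{"tx":0,"ty":0,"tz":0,"roll":-0.14,"jaw":1},{"tx":0,"ty":0,"tz":0,"roll":-0.14,"jaw":1},{"tx":0,"ty":0,"tz":0,"roll":-0.14,"jaw":1}]'>/dev/null
python3 -m jog '[{"tx":0,"ty":0,"tz":0,"roll":-0.14,"jaw":1},{"tx":0,"ty":0,"tz":0,"roll":-0.14,"jaw":1},{"tx":0,"ty":0,"tz":0,"roll":-0.14,"jaw":1},{"tx":0,"ty":0,"tz":0,"roll":-0.14,"jaw":1},{"tx":0,"ty":0,"tz":0,"roll":-0.14,"jaw":1},{"tx":0,"ty":0,"tz":0,"roll":-0.14,"jaw":1},{"tx":0,"ty":0,"tz":0,"roll":0,"jaw":1},{"tx":0,"ty":0,"tz":0,"roll":0,"jaw":1}]'>/dev/null
python3 go.py .50 .03 .041 -6
python3 - <<'E'
from fit import *
s=read_state();c=capture("wrist");T=wristT(c)
im=c["img"].copy()
n="gate"
for d in trace("wrist",n):
    r,i=fit(c,n,d["pixels"],(.5,.03,-.1),T,k=2);print(d["p"],np.round(d["bbox"]),np.round(r[:2],4),round(np.degrees(r[2]),1),round(i,3))
    cs,_=cv2.findContours(sil(c,n,r,T,1).astype(np.uint8),0,1);cv2.drawContours(im,cs,-1,(0,255,0),1)
for d in landmark_of("wrist","gate")[:2]:
    r,q=d["point"];print("gate lm",d["p"],onz(c,(q,r),0,T))
save("w5.png",im)
E
```

```text
force: [-0.7, -0.3, -0.3]
opening: 0.988
grasp_force: 0.0
t 20.8 pos [0.4999 0.0298 0.206 ] closing yaw -7.91 zt [-0.  0. -1.] F [ 0.7 -0.1  0.1] open 1.0015176933514731 g 0.0 j [ -9.4  23.6 101.9   0.   54.5  -1.5]
tool shift now (cm) [2.00e-02 1.00e-02 1.65e+01] roll(rad, tool z down) -0.0333
tool shift after roll (cm) [2.00e-02 1.00e-02 1.65e+01]
0.56 [261. 162.  34.  75.] [0.4995 0.0313] -6.6 0.961
gate lm 0.75 [0.49739629 0.02957277 0.        ]
```

View pics/w5.png

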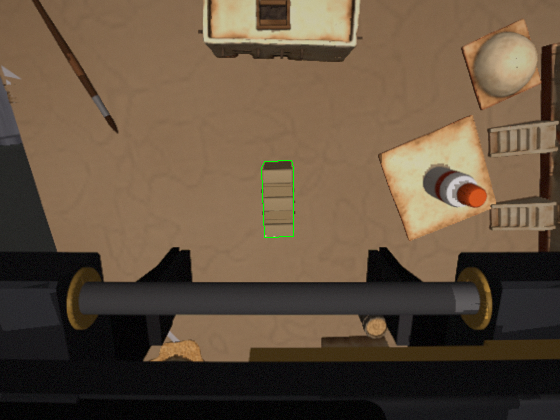

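The bottle stands upright on the plate at about (460,190). The gate stands upright at (262-294, 162-237), aligned with the jaws.

```bash
python3 -m jog '[{"tx":0.05,"ty":0,"tz":3,"roll":-0.033,"jaw":1},{"tx":0,"ty":0,"tz":4,"roll":0,"jaw":0.8},{"tx":0,"ty":0,"tz":3.5,"roll":0,"jaw":0.6},{"tx":0,"ty":0,"tz":3,"roll":0,"jaw":0.6},{"tx":0,"ty":0,"tz":2,"roll":0,"jaw":0.6},{"tx":0,"ty":0,"tz":1,"roll":0,"jaw":0.6},{"tx":0,"ty":0,"tz":0,"roll":0,"jaw":0.6},{"tx":0,"ty":0,"tz":0,"roll":0,"jaw":0.5}]'
python3 -m jog '[{"tx":0,"ty":0,"tz":0,"roll":0,"jaw":0.4},{"tx":0,"ty":0,"tz":0,"roll":0,"jaw":0.35},{"tx":0,"ty":0,"tz":0,"roll":0,"jaw":0.3},{"tx":0,"ty":0,"tz":0,"roll":0,"jaw":0.2},{"tx":0,"ty":0,"tz":0,"roll":0,"jaw":0.1},{"tx":0,"ty":0,"tz":0,"roll":0,"jaw":0},{"tx":0,"ty":0,"tz":0,"roll":0,"jaw":0},{"tx":0,"ty":0,"tz":0,"roll":0,"jaw":0}]'
```

```text
time_s: 21.75
position: [0.5007, 0.0302, 0.0416]
tcp_rot: [[0.102, 0.995, 0.001], [0.995, -0.102, -0.0], [-0.0, 0.001, -1.0]]
force: [0.4, -0.5, 0.9]
opening: 0.576
grasp_force: 0.0
time_s: 22.55
position: [0.5003, 0.0303, 0.0415]
tcp_rot: [[0.102, 0.995, 0.0], [0.995, -0.102, -0.0], [-0.0, 0.0, -1.0]]
force: [-1.7, -1.1, 6.4]
opening: 0.293
grasp_force: 29.8
```

```bash
python3 -m jog '[{"tx":0,"ty":0,"tz":-2,"roll":0,"jaw":0},{"tx":0,"ty":0,"tz":-4,"roll":0,"jaw":0},{"tx":0,"ty":0,"tz":-4,"roll":0,"jaw":0},{"tx":0,"ty":0,"tz":-4,"roll":0,"jaw":0},{"tx":0,"ty":0,"tz":-4,"roll":0,"jaw":0},{"tx":0,"ty":0,"tz":-3,"roll":0,"jaw":0},{"tx":0,"ty":0,"tz":0,"roll":0,"jaw":0}]'>/dev/null
python3 go.py .535 -.36 .25 -6
```

```text
t 23.25 pos [0.5028 0.03   0.2551] closing yaw -5.84 zt [ 0.01  -0.002 -1.   ] F [-0.1  0.  -1.9] open 0.2944875434515885 g 29.82096263320024 j [-9.3 19.7 98.7  0.  61.1 -3.5]
tool shift now (cm) [-38.47   7.17   0.6 ] roll(rad, tool z down) 0.0028
tool shift after roll (cm) [-38.44   7.28   0.6 ]
```

```bash
python3 -m jog '[{"tx":-3,"ty":0.6,"tz":0,"roll":0,"jaw":0},{"tx":-4,"ty":0.7,"tz":0,"roll":0,"jaw":0},{"tx":-4,"ty":0.8,"tz":0,"roll":0,"jaw":0},{"tx":-4,"ty":0.8,"tz":0,"roll":0,"jaw":0},{"tx":-4,"ty":0.8,"tz":0,"roll":0,"jaw":0},{"tx":-4,"ty":0.8,"tz":0,"roll":0,"jaw":0},{"tx":-4,"ty":0.8,"tz":0,"roll":0,"jaw":0},{"tx":-4,"ty":0.8,"tz":0,"roll":0,"jaw":0}]'>/dev/null
python3 -m jog '[{"tx":-4,"ty":0.7,"tz":0,"roll":0,"jaw":0},{"tx":-3.5,"ty":0.6,"tz":0,"roll":0,"jaw":0},{"tx":0,"ty":0,"tz":0,"roll":0,"jaw":0},{"tx":0,"ty":0,"tz":0,"roll":0,"jaw":0},{"tx":0,"ty":0,"tz":0,"roll":0,"jaw":0},{"tx":0,"ty":0,"tz":0,"roll":0,"jaw":0}]' | head -2
python3 - <<'E'
from fit import *
s=read_state();c=capture("wrist");T=wristT(c)
im=c["img"].copy()
I={"house_right":(.5405,-.335,-.11),"house_left":(.553,-.1836,-.11)}
for n,q in I.items():
    px=proj(c,[q[0],q[1],.03],T).round().astype(int)
    for d in trace("wrist",n):
        x,y,w,h=d["bbox"]
        if d["p"]>.2 and x-9<px[0]<x+w+9 and y-9<px[1]<y+h+9:
            r,i=fit(c,n,d["pixels"],q,T,k=2);print(n,np.round(d["bbox"]),np.round(r[:2],4),round(np.degrees(r[2]),1),round(i,3))
            cs,_=cv2.findContours(sil(c,n,r,T,1).astype(np.uint8),0,1);cv2.drawContours(im,cs,-1,(0,255,0),1)
for d in landmark_of("wrist","gap_front")[:3]:
    r,q=d["point"];print("gap_front",d["p"],q,r,onz(c,(q,r),0,T).round(4))
save("w6.png",im)
c=capture("top")
for n,q in I.items():
    px=proj(c,[q[0],q[1],.03]).round().astype(int)
    for d in trace("top",n):
        x,y,w,h=d["bbox"]
        if d["p"]>.2 and x-3<px[0]<x+w+3 and y-3<px[1]<y+h+3:
            r,i=fit(c,n,d["pixels"],q);print("top",n,np.round(d["bbox"]),np.round(r[:2],4),round(np.degrees(r[2]),1),round(i,3))
E
```

```text
time_s: 24.65
position: [0.5343, -0.3586, 0.2504]
house_right [245. 126.  84.  80.] [ 0.5417 -0.3328] -7.0 0.947
house_left [242.   0.  83.  53.] [ 0.5541 -0.1826] -5.5 0.946
top house_right [355. 186.  34.  33.] [ 0.5428 -0.3349] -5.5 0.959
top house_left [298. 181.  35.  29.] [ 0.5543 -0.184 ] -5.8 0.946
```

View pics/w6.png

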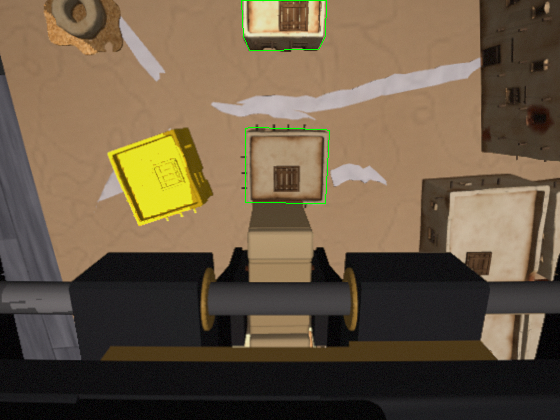

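```bash
python3 go.py .5258 -.257 .1 -6
```

```text
t 25.0 pos [ 0.5347 -0.3599  0.2513] closing yaw -5.82 zt [ 0. -0. -1.] F [-0.   0.3 -0.7] open 0.29872037711510346 g 29.82160383008921 j [-43.9  31.2  78.5   0.   70.3 -38. ]
tool shift now (cm) [10.15 -1.93 15.13] roll(rad, tool z down) 0.0032
tool shift after roll (cm) [10.15 -1.97 15.13]
```

```bash
python3 -m jog '[{"tx":3,"ty":-0.6,"tz":0,"roll":0,"jaw":0},{"tx":4,"ty":-0.8,"tz":0,"roll":0,"jaw":0},{"tx":3.15,"ty":-0.55,"tz":0,"roll":0,"jaw":0},{"tx":0,"ty":0,"tz":4,"roll":0,"jaw":0},{"tx":0,"ty":0,"tz":4,"roll":0,"jaw":0},{"tx":0,"ty":0,"tz":3,"roll":0,"jaw":0},{"tx":0,"ty":0,"tz":0,"roll":0,"jaw":0},{"tx":0,"ty":0,"tz":0,"roll":0,"jaw":0}]' >/dev/null
python3 go.py .5258 -.257 .0415 -6
```

```text
t 25.8 pos [ 0.5258 -0.2575  0.1413] closing yaw -5.85 zt [-0.  0. -1.] F [ 1.3  0.  -0.9] open 0.295228380424341 g 29.821248164470973 j [-37.   34.7  93.    0.   52.3 -31.2]
tool shift now (cm) [ 0.05 -0.    9.98] roll(rad, tool z down) 0.0027
tool shift after roll (cm) [ 0.05 -0.    9.98]
```

```bash
python3 -m jog '[{"tx":0.05,"ty":0,"tz":2.5,"roll":0,"jaw":0},{"tx":0,"ty":0,"tz":2.5,"roll":0,"jaw":0},{"tx":0,"ty":0,"tz":2,"roll":0,"jaw":0},{"tx":0,"ty":0,"tz":1.5,"roll":0,"jaw":0},{"tx":0,"ty":0,"tz":0.8,"roll":0,"jaw":0},{"tx":0,"ty":0,"tz":0.5,"roll":0,"jaw":0},{"tx":0,"ty":0,"tz":0,"roll":0,"jaw":0},{"tx":0,"ty":0,"tz":0,"roll":0,"jaw":0}]'
python3 - <<'E'
from h import *
a=capture("scene")["img"];save("s1.png",cv2.resize(a[200:300,280:400],(720,600),interpolation=cv2.INTER_CUBIC))
E
```

```text
time_s: 26.6
position: [0.5261, -0.2572, 0.0438]
tcp_rot: [[0.102, 0.995, 0.001], [0.995, -0.102, -0.001], [-0.001, 0.001, -1.0]]
force: [-0.3, 0.5, -1.8]
opening: 0.293
grasp_force: 29.8
```

```bash
python3 -m jog '[{"tx":0,"ty":-0.02,"tz":0.15,"roll":0,"jaw":0},{"tx":0,"ty":0,"tz":0.1,"roll":0,"jaw":0},{"tx":0,"ty":0,"tz":0,"roll":0,"jaw":0},{"tx":0,"ty":0,"tz":0,"roll":0,"jaw":0}]'|head -4
python3 -m jog '[{"tx":0,"ty":0,"tz":0,"roll":0,"jaw":0.31},{"tx":0,"ty":0,"tz":0,"roll":0,"jaw":0.35},{"tx":0,"ty":0,"tz":0,"roll":0,"jaw":0.5},{"tx":0,"ty":0,"tz":0,"roll":0,"jaw":0.5},{"tx":0,"ty":0,"tz":0,"roll":0,"jaw":0.5},{"tx":0,"ty":0,"tz":0,"roll":0,"jaw":0.5}]'|head -6
python3 -m jog '[{"tx":0,"ty":0,"tz":-2,"roll":0,"jaw":0.5},{"tx":0,"ty":0,"tz":-4,"roll":0,"jaw":0.5},{"tx":0,"ty":0,"tz":-4,"roll":0,"jaw":0.5},{"tx":0,"ty":0,"tz":-4,"roll":0,"jaw":0.5},{"tx":0,"ty":0,"tz":-4,"roll":0,"jaw":0.5},{"tx":-2,"ty":0,"tz":-2,"roll":0,"jaw":0.5},{"tx":-3,"ty":0,"tz":0,"roll":0,"jaw":0.5},{"tx":-2,"ty":0,"tz":0,"roll":0,"jaw":0.5}]'>/dev/null
python3 -m jog '[{"tx":0,"ty":0,"tz":0,"roll":0,"jaw":0.5},{"tx":0,"ty":0,"tz":0,"roll":0,"jaw":0.5},{"tx":0,"ty":0,"tz":0,"roll":0,"jaw":0.5},{"tx":0,"ty":0,"tz":0,"roll":0,"jaw":0.5}]'|head -2
python3 - <<'E'
from fit import *
s=read_state();c=capture("wrist");T=wristT(c)
im=c["img"].copy();res={}
I={"house_right":(.5417,-.334,-.103),"house_left":(.554,-.183,-.103),"gate":(.526,-.257,-.103)}
for n,q in I.items():
    px=proj(c,[q[0],q[1],.03],T).round().astype(int)
    for d in trace("wrist",n):
        x,y,w,h=d["bbox"]
        if d["p"]>.2 and x-9<px[0]<x+w+9 and y-9<px[1]<y+h+9:
            r,i=fit(c,n,d["pixels"],q,T,k=3);print(n,np.round(d["bbox"]),np.round(r[:2],4),round(np.degrees(r[2]),1),round(i,3))
            res[n]=r
            cs,_=cv2.findContours(sil(c,n,r,T,1).astype(np.uint8),0,1);cv2.drawContours(im,cs,-1,(0,255,0),1)
u=np.array([.1045,.9945]);v=np.array([.9945,-.1045])
for n,f,a,b in (("house_right",-.037,-.035,.035),("house_left",-.033,-.037,.037),("gate",-.013,-.03,.03)):
    if n in res: q=res[n][:2];print(n,"front",(q@v+f).round(4),"ends",(q@u+a).round(4),(q@u+b).round(4))
save("w7.png",cv2.resize(c["img"][20:260,170:400],(575,600),interpolation=cv2.INTER_CUBIC))
E
```

```text
time_s: 27.05
position: [0.5257, -0.2571, 0.0416]
tcp_rot: [[0.102, 0.995, 0.001], [0.995, -0.102, -0.001], [-0.001, 0.001, -1.0]]
force: [-1.2, 0.8, 5.7]
time_s: 27.65
position: [0.5254, -0.2568, 0.0404]
tcp_rot: [[0.102, 0.995, -0.0], [0.995, -0.102, 0.0], [0.0, -0.0, -1.0]]
force: [0.2, -0.8, 0.2]
opening: 0.49
grasp_force: 0.0
time_s: 28.85
position: [0.5181, -0.3251, 0.2399]
house_right [258. 158.  92.  81.] [ 0.5413 -0.3342] -7.2 0.969
house_left [259.   0.  93.  88.] [ 0.5534 -0.1842] -5.9 0.976
gate [264.  88.  34.  66.] [ 0.525  -0.2577] -6.0 0.946
house_right front 0.5362 ends -0.3108 -0.2408
house_left front 0.5367 ends -0.1624 -0.0884
gate front 0.5361 ends -0.2314 -0.1714
```

View pics/w7.png

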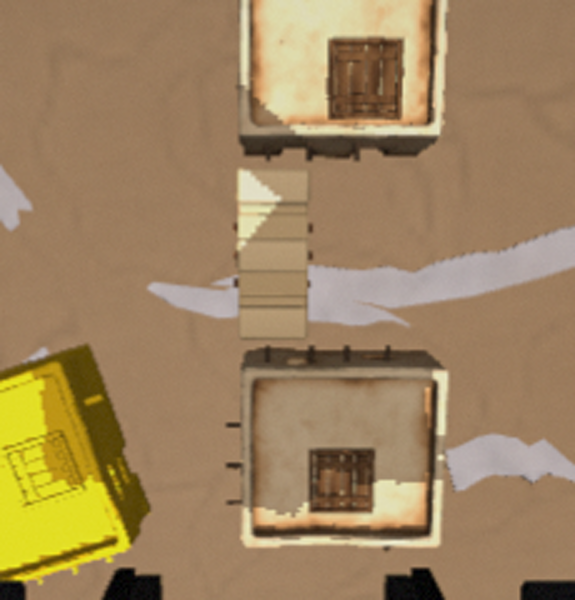

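The gate stands upright and midway between the houses, with end gaps of 9.4 and 9.0 mm. Its face is within about 1 mm of the fronts (crop column 238 against about 241). The bottle was seen upright on the plate earlier, so I'm handing in.

```bash
python3 -c "
from rig import *
print(hand_in())"
```

```text
the job is handed in; nothing more can be done
None
```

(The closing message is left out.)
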